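# Spin the washed tomatoes dry and open the spinner

## Robot

A 6-joint arm with a two-finger parallel gripper is mounted at the origin on a cart in front of the work surface, level with it; the furniture and walls round the work are solid. World frame = base frame: x ahead of the robot, y to its left, z up, the work surface at z = 0. Lengths are in m, angles in rad, forces in N, time in s.
With the tool pointing down it reaches from about 0.35 to 0.85 m from the base axis. Payload 8.1 kg.
Tool frame: the origin (TCP) lies at the very end of the fingers, on their centre line; the grasp point (between the pads) lies behind it (manip.grip_point_offset is the z of the grasp point in the tool frame, in m); z points along the fingers, y is the line along which they close (so a half turn about z gives the same grasp; the last joint's range is limited). The gripper opens to 85 mm and grips with 20 to 120 N. Pads are 22 mm wide; open, the fingers measure 114 mm over their backs; the gripper's body (76 mm by 85 mm) begins 54 mm behind the grasp point. The pads swing forward as they close: fully open they stand 13 mm farther back than shut.
Start: joints at [1.251, 0.13, 1.488, -0, 1.523, -0.085], TCP at [0.14, 0.584, 0.231] pointing down, gripper open.
Joint ranges: [-2.96, 2.96], [-0.89, 2.26], [0.02, 2.5], [-1.34, 4.48], [0, 2.73], [-2.66, 2.66]. Speed limits (rad/s): [2.39, 2.39, 2.79, 3.14, 3.14, 3.14].

## Interface

Orientations are given as [roll, pitch, yaw] about the fixed x, y, z axes, in that order (R = Rz(yaw) Ry(pitch) Rx(roll)).
In Python, from rig import manip, viewer, ticket, models gives the robot as it stands.
- The arm moves only by the shell command python3 -m crank 'ROWS' [FORCE]. ROWS is JSON, a list of rows, each an object of numbers: "ax", "ay", "az": the turn, a rotation vector about the tool's x, y, z normalised to -1 to 1, where 1 is 180 degrees; "tx", "ty", "tz": the shift along the tool's x, y, z normalised to -1 to 1, where 1 is 0.5 m; "claw": the closure, from 0 (fully open) to 1 (shut). In form: [{"ax": .., "ay": .., "az": .., "tx": .., "ty": .., "tz": .., "claw": ..}, ...]. A call has 1 to 10 rows; each row is the pose to reach, as a shift and turn from the pose commanded when the call began, along the tool's axes at that moment, turning the shorter way round; what a row does not reach only later rows make up. A row lasts 1/10 s, in which the tool goes at most 50 mm and 8.59 degrees, less where a joint would pass 70% of its speed; a pose out of reach is approached as far as the arm can. A call with a number of a shift or a turn outside -1 to 1 is refused whole. A call with a gripper value outside its range is refused whole. The fingers move at their own pace and stop on an object; FORCE is the grip in N (left out, the last holds). Time passes only in rows, so rows that repeat a pose let the fingers close. It gives the time, the measured TCP pose, the force, the opening and the grip force at its end, in the units of the state.
- manip.read_state(): the state, without advancing time (a new reading comes with each control period).
- viewer.capture(name): name is "side" or "top" or "wrist"; returns the picture (420x560x3 uint8, red, green, blue); there is no depth.
- viewer.camera_info(name): a dict with "camera_matrix" (3x3 intrinsics, pixels), "R" (3x3) and "t" (3): a world point X has camera coordinates R X + t. Camera axes: x right, y down, z forward; pixel columns grow to the right and rows downward; lengths in m; the calibration is good to about 2 mm. The wrist camera is an equidistant fisheye: a pixel r from the principal point sees the ray r / f radians off the axis. A picture is of the moment at which its call begins: read the wrist's pose just before it. camera_info takes no time and is no camera call; for the wrist camera it gives the pose at the moment of the call.
- ticket.finish_job(): hands the job in; it is judged then, once.
Trained networks look in the newest picture that a camera, given by its name, has taken for a name from the list of things; names that differ only in an ending like _2 or _b are one class to them, and where a whole thing is asked for, a point or a joint stands for the part that bears it (a point fixed in the world has none). Each returns a list of dicts, best first, with "p" (0 to 1); they miss things now and then, are a little off and sometimes report something else, mostly with a low value. They report only what shows in the picture. A call takes as long as a camera call.
- models.boxes_of(camera, name): "xyz" ([x, y, z] in m, in world coordinates, good to about 4 mm: the middle of the surface that is visible of it).
- models.place_of(camera, name): "xyz" ([x, y, z] in m, in world coordinates, good to about 4 mm: a listed point, or the origin of a listed thing).
The state is a dict: "time": time; "q": joint angles; "qd": joint speeds; "joint_torque": joint torques, N m; "tcp_pos": TCP position; "ee_rot": TCP orientation; "wrist_force": force on the tool from outside, world axes, zero at the start; "moment": the same for the moment, N m; "opening": finger opening in m; "grip_force": force on a finger pad.
Only numpy, scipy, OpenCV 4.12 (cv2) and the standard library are available. Lean on these libraries where they do the work, as an engineer would, in place of code of your own. Each camera call takes 0.05 s, during which the arm holds its last target. There are 200 camera calls.

## Task

Spin the washed cherry tomatoes dry: pump the hand lever on the salad spinner's lid briskly through at least four full strokes, pressing it right down and letting it come right up each time, without long pauses, so that the basket whirls round. Let the basket run down to a stop, then lift the lid off by its gear housing and lay it, right way up and flat, in the middle of the chopping board without dropping it. Leave the bowl and the board where they are and do not move the mug, lemon, salt shaker and pepper mill.

Things in the scene. Friction and masses are not known exactly. Their poses are not given: they have to be found in the camera images.
- lid: white round lid, loose, 220 mm across, 0.3 to 0.5 kg. Origin on its axis under the flange that rests on the bowl rim; z up. A skirt 22 mm deep, 183 mm across, hangs below the origin into the bowl with 3 mm play; laid on a surface the lid stands on it. Dome top 16 mm above the origin. On it the gear housing, the grip: x -24..62, y -24..24, z 16..54 mm. The lever points to the lid's -x
- lid_grip (a point): point in the gear housing at which to grip it from above, fingers closing along the lid's y (48 mm): 8 mm along the lid's x from its axis, 45 mm above the lid's origin, 9 mm below the top of the housing. Axes as the lid's
- lever_pad (a point): middle of the top of the lever's thumb pad (green with grey ribs, 38 x 28 mm, on the lever's free end, about 60 mm from the lid's axis towards the lid's -x); moves with the lever; about 92 mm above the lid's origin with the lever up and 40 mm with it down
- lever (a joint): angle of the grey sprung lever in rad: 0 up at rest (0.45 rad above level), 0.52 fully down. Pivot along the lid's y, 30 mm along +x and 40 mm above the lid's origin; the pad is 104 mm from it. Needs 5 to 15 N at the pad, springs up when let go. Each down stroke drives the basket on, the up stroke runs free
- basket (a joint): angle in rad of the green slatted basket with cherry tomatoes inside the bowl, turning freely about the bowl's upright axis; grows as the lever drives it. It runs on after the strokes and comes to rest by itself in some seconds
- bowl: clear plastic bowl of the salad spinner, loose, 0.85 kg, 212 mm across the rim, 120 mm high, origin at the middle of its underside on the worktop; z up
- board: wooden chopping board lying flat on the worktop, 230 (its x) x 340 (its y) x 22 mm (z), loose, 1.1 kg; origin at the middle of its underside. Always clear at the start
- pepper_mill: wooden pepper mill, 58 mm across, 170 mm high, bystander; origin at the middle of its underside
- salt_shaker: glass salt shaker with grey cap, 44 mm across, 90 mm high, bystander; origin at the middle of its underside
- mug: white mug with yellow stripes, 86 x 120 x 101 mm, bystander; origin at the middle of its underside
- lemon: yellow lemon, 78 x 55 x 56 mm, bystander; origin at the middle of its underside

How it is judged:
On the way, in this order (a step that is already met when the one before it is completed fails the run):
1. first stroke: the lever is pressed fully down (joint lever above 0.45 rad of 0.52) (value of joint lever above 0.45 rad).
2. first stroke: the lever is let up again (below 0.07 rad) (value of joint lever below 0.07 rad).
3. second stroke: the lever is pressed fully down (joint lever above 0.45 rad of 0.52) (value of joint lever above 0.45 rad).
4. second stroke: the lever is let up again (below 0.07 rad) (value of joint lever below 0.07 rad).
5. third stroke: the lever is pressed fully down (joint lever above 0.45 rad of 0.52) (value of joint lever above 0.45 rad).
6. third stroke: the lever is let up again (below 0.07 rad) (value of joint lever below 0.07 rad).
7. fourth stroke: the lever is pressed fully down (above 0.45 rad) and the basket is whirling (faster than 1.5 rad/s) (value of joint lever above 0.45 rad and velocity of joint basket above 1.5 rad/s).
8. fourth stroke: the lever is let up again (below 0.07 rad) (value of joint lever below 0.07 rad).
9. the lid is lifted clear of the bowl (lid more than 35 mm above where it sat) after the basket has come to rest (z of lid in the frame of bowl above 0.155 m and velocity of joint basket below 1 rad/s), for 0.1 s.
At the end, for the whole second after the job is handed in: The lid lies right way up, flat (within 0.08 rad) and at rest on the chopping board, its centre within 45 mm of the board's middle, its lever up; the bowl stands upright, and bowl and board are within 60 mm of where they were (horizontal distance between lid and board below 0.045 m and z of lid in the frame of board between 0.036 and 0.052 m and angle between the z axis of lid and the z axis of board, either way round below 0.08 rad and angle between lid's own z axis and vertical below 0.1 rad and angle between each of board, bowl's own z axis and vertical below 0.05 rad and linear speed of lid below 0.02 m/s and value of joint lever below 0.07 rad and height (world z) of bowl below 0.01 m and distance of each of bowl, board from where it was at the start of the episode below 0.06 m); the robot touches nothing.
It fails at once if the lid is raised off the bowl (more than 15 mm) while the basket still turns in it (faster than 1 rad/s) (z of lid in the frame of bowl between 0.135 and 0.2 m and velocity of joint basket above 1 rad/s).
It fails at once if the lid is dropped or thrown (moves faster than 0.5 m/s while the fingers do not hold it) (contact force between the fingers and lid below 0.1 N and linear speed of lid above 0.5 m/s).
It fails at once if the bowl is pushed along (more than 60 mm) or tipped (more than 0.2 rad) (distance of bowl from where it was at the start of the episode above 0.06 m or angle between bowl's own z axis and vertical above 0.2 rad).
It fails at once if the pepper mill, salt shaker, mug or lemon is moved by more than 40 mm (distance of any of pepper_mill, salt_shaker, mug, lemon from where it was at the start of the episode above 0.04 m).
It also fails if it takes over 61 s, if anything falls off the work surface, if the arm or the gripper's body presses on something with over 40 N, if the wrist force passes 120 N, or if a joint passes its speed limit or range.

## Working session

There is one attempt and no reset: what is moved stays moved. The work goes in short steps, Python scripts to look and compute and a shell command to move; the robot and the scene stay as the last step left them, time stands still between calls to the robot, and variables do not carry over. Pictures are saved under pics/ and viewed, at most 10 in all, crops included, and the job is handed in when it is done.

```bash
mkdir -p pics; python3 - <<'E'
from rig import manip, viewer, ticket, models
import cv2,numpy as np
s=manip.read_state();print(s['time'],s['tcp_pos'],s['ee_rot'],s['opening'],manip.grip_point_offset)
ims=[]
for c in ['top','side']:
    im=viewer.capture(c);ims.append(im)
    for n in ['lid','lid_grip','lever_pad','bowl','board','mug','lemon','salt_shaker','pepper_mill']:
        r=models.place_of(c,n)
        print(c,n,[(np.round(d['xyz'],3).tolist(),round(d['p'],2)) for d in r[:2]])
im=np.hstack(ims);cv2.imwrite('pics/a.png',cv2.resize(im[:,:,::-1],(800,300)))
print(manip.read_state()['time'])
E
```

```text
0.0 [0.1393997  0.58301504 0.23022673] [-3.13973089e+00 -1.87811447e-04  2.90674745e+00] 0.08517056587792766 -0.0187
top lid [([0.563, -0.165, 0.12], 0.67)]
top lid_grip [([0.576, -0.168, 0.165], 0.73), ([0.514, 0.488, 0.005], 0.35)]
top lever_pad [([0.501, -0.16, 0.214], 0.55)]
top bowl [([0.515, 0.488, 0.002], 0.45)]
top board [([0.57, 0.153, -0.0], 0.83)]
top mug [([0.452, 0.42, 0.002], 0.74)]
top lemon [([0.512, 0.488, 0.003], 0.81)]
top salt_shaker [([0.543, 0.415, -0.001], 0.54), ([0.565, -0.166, 0.121], 0.51)]
top pepper_mill [([0.609, 0.379, -0.001], 0.71)]
side lid [([0.565, -0.166, 0.124], 0.57)]
side lid_grip [([0.574, -0.163, 0.166], 0.79)]
side lever_pad [([0.503, -0.168, 0.214], 0.74)]
side bowl [([0.559, -0.165, 0.001], 0.69)]
side board [([0.57, 0.155, -0.002], 0.71), ([0.548, 0.419, -0.003], 0.16)]
side mug [([0.458, 0.424, -0.003], 0.82)]
side lemon [([0.513, 0.491, -0.006], 0.68)]
side salt_shaker [([0.548, 0.416, -0.001], 0.88)]
side pepper_mill [([0.613, 0.383, 0.003], 0.59)]
1.0
```

View pics/a.png

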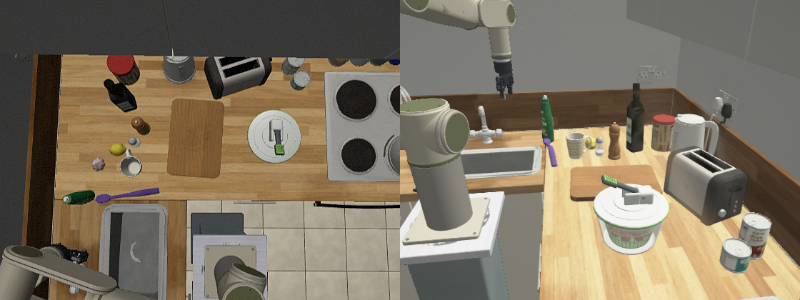

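```bash
cat > h.py <<'E'
from rig import manip, viewer, ticket, models
import cv2,numpy as np
from scipy.spatial.transform import Rotation as Ro
def ray(c,px,z):
    i=viewer.camera_info(c);K=np.array(i['camera_matrix']);R=np.array(i['R']);t=np.array(i['t'])
    C=-R.T@t;d=R.T@np.linalg.inv(K)@np.array([px[0],px[1],1.]);return C+d*(z-C[2])/d[2]
def rel(p,yaw,p0=None,rpy0=None):
    s=manip.read_state();p0=s['tcp_pos'] if p0 is None else p0;rpy0=s['ee_rot'] if rpy0 is None else rpy0
    R0=Ro.from_euler('xyz',rpy0);sh=R0.inv().apply(np.array(p)-p0)/.5
    a=(R0.inv()*Ro.from_euler('xyz',[np.pi,0,yaw])).as_rotvec()/np.pi
    return np.round(sh,4),np.round(a,4)
E
python3 - <<'E'
from h import *
im=viewer.capture('top');bgr=im[:,:,::-1]
hsv=cv2.cvtColor(np.ascontiguousarray(im),cv2.COLOR_RGB2HSV)
m=cv2.inRange(hsv,(35,70,40),(85,255,255));m[:,:340]=0;m[:,430:]=0
n,l,st,ce=cv2.connectedComponentsWithStats(m)
for k in range(1,n):
    if st[k,4]>15: print(st[k],ce[k],ray('top',ce[k],.212))
print(ray('top',(383,190),.136), viewer.camera_info('top')['camera_matrix'])
g=[d['xyz'] for c in ('top','side') for k in range(1) for d in models.place_of(c,'lid')[:1]]
print(g)
cv2.imwrite('pics/b.png',cv2.resize(np.ascontiguousarray(bgr[140:240,330:440]),None,fx=6,fy=6,interpolation=cv2.INTER_CUBIC))
E
```

```text
[386 202  12  13 136] [391.22794118 208.125     ] [ 0.50355245 -0.1661206   0.212     ]
[ 0.56395401 -0.16322937  0.136     ] [[451.91018931   0.         280.53292161]
 [  0.         451.91018931 208.07241451]
 [  0.           0.           1.        ]]
[[0.563, -0.1664, 0.1167], [0.5651, -0.1658, 0.1239]]
```

View pics/b.png

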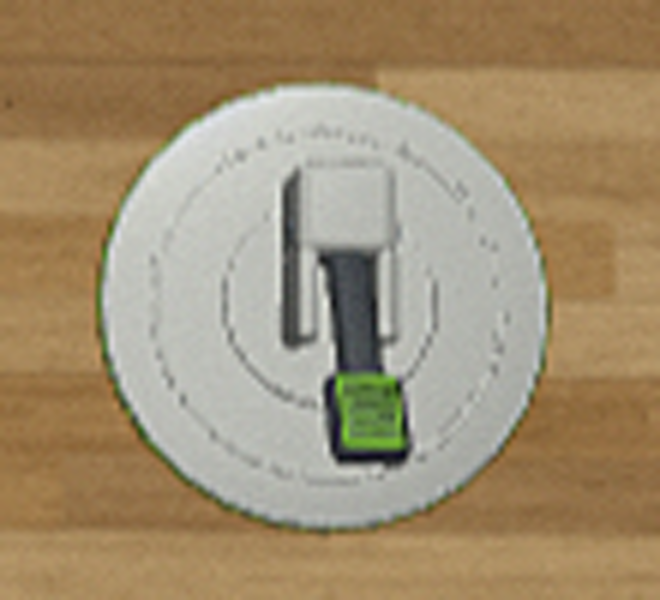

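```bash
python3 - <<'E'
from h import *
print(rel([.4965,-.166,.235],np.pi))
E
```

```text
(array([-1.043 , -1.2919, -0.0074]), array([-0.    , -0.    , -0.0747]))
```

```bash
python3 -m crank '[{"tx":-0.63,"ty":-0.78,"tz":-0.02,"az":-0.0747,"claw":1},{"tx":-0.63,"ty":-0.78,"tz":-0.02,"az":-0.0747,"claw":1},{"tx":-0.63,"ty":-0.78,"tz":-0.02,"az":-0.0747,"claw":1},{"tx":-0.63,"ty":-0.78,"tz":-0.02,"az":-0.0747,"claw":1},{"tx":-0.63,"ty":-0.78,"tz":-0.02,"az":-0.0747,"claw":1},{"tx":-0.63,"ty":-0.78,"tz":-0.02,"az":-0.0747,"claw":1},{"tx":-0.63,"ty":-0.78,"tz":-0.02,"az":-0.0747,"claw":1},{"tx":-0.63,"ty":-0.78,"tz":-0.02,"az":-0.0747,"claw":1},{"tx":-0.63,"ty":-0.78,"tz":-0.02,"az":-0.0747,"claw":1},{"tx":-0.63,"ty":-0.78,"tz":-0.02,"az":-0.0747,"claw":1}]' 40
python3 - <<'E'
from h import *
print(rel([.4965,-.166,.235],np.pi))
E
```

```text
(array([-1.043 , -1.2919, -0.0074]), array([-0.    , -0.    , -0.0747]))invalid input at $[0]: expected keys ax, ay, az, tx, ty, tz, claw
```

All keys are required in every row.

```bash
python3 -m crank '[{"ax":0,"ay":0,"tx":-0.63,"ty":-0.78,"tz":-0.02,"az":-0.0747,"claw":1},{"ax":0,"ay":0,"tx":-0.63,"ty":-0.78,"tz":-0.02,"az":-0.0747,"claw":1},{"ax":0,"ay":0,"tx":-0.63,"ty":-0.78,"tz":-0.02,"az":-0.0747,"claw":1},{"ax":0,"ay":0,"tx":-0.63,"ty":-0.78,"tz":-0.02,"az":-0.0747,"claw":1},{"ax":0,"ay":0,"tx":-0.63,"ty":-0.78,"tz":-0.02,"az":-0.0747,"claw":1},{"ax":0,"ay":0,"tx":-0.63,"ty":-0.78,"tz":-0.02,"az":-0.0747,"claw":1},{"ax":0,"ay":0,"tx":-0.63,"ty":-0.78,"tz":-0.02,"az":-0.0747,"claw":1},{"ax":0,"ay":0,"tx":-0.63,"ty":-0.78,"tz":-0.02,"az":-0.0747,"claw":1},{"ax":0,"ay":0,"tx":-0.63,"ty":-0.78,"tz":-0.02,"az":-0.0747,"claw":1},{"ax":0,"ay":0,"tx":-0.63,"ty":-0.78,"tz":-0.02,"az":-0.0747,"claw":1}]' 40
python3 - <<'E'
from h import *
print(rel([.4965,-.166,.235],np.pi))
E
```

```text
time: 2.15
tcp_pos: [0.3551, 0.1304, 0.2418]
ee_rot: [3.141, 0.002, -3.141]
wrist_force: [1.0, -0.1, 0.2]
opening: -0.0
grip_force: 0.0
(array([-0.2827, -0.5929,  0.0137]), array([0.0001, 0.0005, 0.0001]))
```

```bash
python3 -m crank '[{"ax":0,"ay":0,"az":0,"tx":-0.283,"ty":-0.593,"tz":0.0,"claw":1},{"ax":0,"ay":0,"az":0,"tx":-0.283,"ty":-0.593,"tz":0.0,"claw":1},{"ax":0,"ay":0,"az":0,"tx":-0.283,"ty":-0.593,"tz":0.0,"claw":1},{"ax":0,"ay":0,"az":0,"tx":-0.283,"ty":-0.593,"tz":0.0,"claw":1},{"ax":0,"ay":0,"az":0,"tx":-0.283,"ty":-0.593,"tz":0.0,"claw":1},{"ax":0,"ay":0,"az":0,"tx":-0.283,"ty":-0.593,"tz":0.01,"claw":1},{"ax":0,"ay":0,"az":0,"tx":-0.283,"ty":-0.593,"tz":0.01,"claw":1},{"ax":0,"ay":0,"az":0,"tx":-0.283,"ty":-0.593,"tz":0.01,"claw":1},{"ax":0,"ay":0,"az":0,"tx":-0.283,"ty":-0.593,"tz":0.01,"claw":1}]'
python3 - <<'E'
from h import *
print(rel([.4965,-.166,.235],np.pi))
E
```

```text
time: 3.05
tcp_pos: [0.4958, -0.1646, 0.2359]
ee_rot: [3.141, -0.001, 3.14]
wrist_force: [0.0, 0.3, 0.1]
opening: -0.0
grip_force: 0.0
(array([-0.0013, -0.0029,  0.0018]), array([ 0.0002, -0.0003, -0.0005]))
```

```bash
python3 -m crank '[{"ax":0,"ay":0,"az":0,"tx":0,"ty":0,"tz":0.06,"claw":1},{"ax":0,"ay":0,"az":0,"tx":0,"ty":0,"tz":0.12,"claw":1},{"ax":0,"ay":0,"az":0,"tx":0,"ty":0,"tz":0.15,"claw":1},{"ax":0,"ay":0,"az":0,"tx":0,"ty":0,"tz":0.15,"claw":1}]'
```

```text
time: 3.45
tcp_pos: [0.4959, -0.1636, 0.1615]
ee_rot: [-3.14, 0.001, -3.14]
wrist_force: [-2.8, -1.7, 7.3]
opening: 0.0
grip_force: 3.2
```

```bash
python3 - <<'E'
from h import *
im=viewer.capture('side')
i=viewer.camera_info('side');p=np.array(i['R'])@np.array([.53,-.166,.17])+i['t'];q=np.array(i['camera_matrix'])@p;q=(q[:2]/q[2]).astype(int);print(q)
print(manip.read_state()['wrist_force'],models.place_of('side','lever_pad')[:2],models.place_of('side','bowl')[:1])
x,y=np.clip(q,[70,60],[490,360]);cv2.imwrite('pics/c.png',cv2.resize(im[y-60:y+60,x-70:x+70,::-1],None,fx=4,fy=4))
E
```

```text
[307 267]
[-3.76016709 -2.21598273  7.29546692] [{'xyz': [0.4893, -0.1656, 0.1617], 'p': 0.71}] [{'xyz': [0.5624, -0.1641, -0.0023], 'p': 0.56}]
```

View pics/c.png

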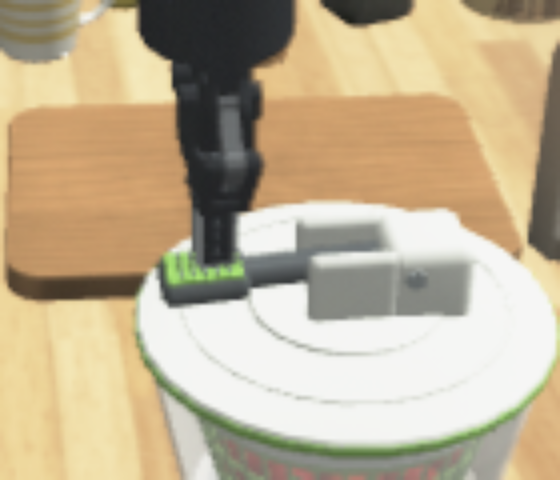

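```bash
python3 -m crank '[{"ax":0,"ay":0,"az":0,"tx":0,"ty":-0.004,"tz":0.005,"claw":1}]'
```

```text
time: 3.7
tcp_pos: [0.4964, -0.1646, 0.1606]
ee_rot: [3.141, 0.002, -3.14]
wrist_force: [-2.7, 4.9, 7.3]
opening: -0.0002
grip_force: 3.7
```

```bash
python3 -m crank '[{"ax":0,"ay":0,"az":0,"tx":0,"ty":0,"tz":0.005,"claw":1},{"ax":0,"ay":0,"az":0,"tx":0,"ty":0,"tz":0.005,"claw":1}]'
```

```text
time: 3.9
tcp_pos: [0.4966, -0.1647, 0.1599]
ee_rot: [-3.141, 0.002, -3.14]
wrist_force: [-9.6, 5.9, 20.9]
opening: 0.0001
grip_force: 10.5
```

```bash
python3 -m crank '[{"ax":0,"ay":0,"az":0,"tx":0,"ty":0,"tz":-0.1,"claw":1},{"ax":0,"ay":0,"az":0,"tx":0,"ty":0,"tz":-0.13,"claw":1},{"ax":0,"ay":0,"az":0,"tx":0,"ty":0,"tz":-0.13,"claw":1},{"ax":0,"ay":0,"az":0,"tx":0,"ty":0,"tz":-0.06,"claw":1},{"ax":0,"ay":0,"az":0,"tx":0,"ty":0,"tz":-0.002,"claw":1},{"ax":0,"ay":0,"az":0,"tx":0,"ty":0,"tz":-0.002,"claw":1}]'
```

```text
time: 4.5
tcp_pos: [0.4984, -0.167, 0.1606]
ee_rot: [-3.138, 0.007, -3.141]
wrist_force: [1.7, -1.8, 7.5]
opening: 0.0004
grip_force: 2.7
```

```bash
python3 -m crank '[{"ax":0,"ay":0,"az":0,"tx":0,"ty":0,"tz":-0.1,"claw":1},{"ax":0,"ay":0,"az":0,"tx":0,"ty":0,"tz":-0.13,"claw":1},{"ax":0,"ay":0,"az":0,"tx":0,"ty":0,"tz":-0.13,"claw":1},{"ax":0,"ay":0,"az":0,"tx":0,"ty":0,"tz":-0.05,"claw":1},{"ax":0,"ay":0,"az":0,"tx":0,"ty":0,"tz":0.003,"claw":1},{"ax":0,"ay":0,"az":0,"tx":0,"ty":0,"tz":0.003,"claw":1}]'
python3 -m crank '[{"ax":0,"ay":0,"az":0,"tx":0,"ty":0,"tz":-0.1,"claw":1},{"ax":0,"ay":0,"az":0,"tx":0,"ty":0,"tz":-0.13,"claw":1},{"ax":0,"ay":0,"az":0,"tx":0,"ty":0,"tz":-0.13,"claw":1},{"ax":0,"ay":0,"az":0,"tx":0,"ty":0,"tz":-0.05,"claw":1},{"ax":0,"ay":0,"az":0,"tx":0,"ty":0,"tz":0.0,"claw":1},{"ax":0,"ay":0,"az":0,"tx":0,"ty":0,"tz":0.0,"claw":1}]'
python3 -m crank '[{"ax":0,"ay":0,"az":0,"tx":0,"ty":0,"tz":-0.1,"claw":1},{"ax":0,"ay":0,"az":0,"tx":0,"ty":0,"tz":-0.13,"claw":1},{"ax":0,"ay":0,"az":0,"tx":0,"ty":0,"tz":-0.13,"claw":1}]'
python3 - <<'E'
from h import *
print([models.place_of('top',n)[:1] for n in ('lever_pad',) if viewer.capture('top') is not None])
E
```

```text
time: 5.1
tcp_pos: [0.4972, -0.167, 0.1598]
ee_rot: [-3.139, 0.004, -3.141]
wrist_force: [-8.9, 0.1, 24.3]
opening: -0.0001
grip_force: 11.7
time: 5.7
tcp_pos: [0.4971, -0.1673, 0.1596]
ee_rot: [-3.138, 0.003, -3.141]
wrist_force: [-10.9, 0.2, 27.7]
opening: -0.0003
grip_force: 14.2
time: 6.0
tcp_pos: [0.497, -0.1664, 0.2221]
ee_rot: [-3.14, 0.003, -3.141]
wrist_force: [0.1, -0.4, 0.8]
opening: -0.0002
grip_force: 0.0
[[{'xyz': [0.5007, -0.1678, 0.2109], 'p': 0.72}]]
```

```bash
python3 -m crank '[{"ax":0,"ay":0,"az":0,"tx":0,"ty":0,"tz":0.08,"claw":1},{"ax":0,"ay":0,"az":0,"tx":0,"ty":0,"tz":0.13,"claw":1},{"ax":0,"ay":0,"az":0,"tx":0,"ty":0,"tz":0.13,"claw":1},{"ax":0,"ay":0,"az":0,"tx":0,"ty":0,"tz":0.03,"claw":1},{"ax":0,"ay":0,"az":0,"tx":0,"ty":0,"tz":0.0,"claw":1},{"ax":0,"ay":0,"az":0,"tx":0,"ty":0,"tz":0.0,"claw":1},{"ax":0,"ay":0,"az":0,"tx":0,"ty":0,"tz":-0.1,"claw":1},{"ax":0,"ay":0,"az":0,"tx":-0.15,"ty":0,"tz":-0.13,"claw":0},{"ax":0,"ay":0,"az":0,"tx":-0.15,"ty":0,"tz":-0.13,"claw":0},{"ax":0,"ay":0,"az":0,"tx":-0.15,"ty":0,"tz":-0.13,"claw":0}]'
python3 - <<'E'
from h import *
im=viewer.capture('top');L=[]
for c in ('top','side'):
    if c=='side': viewer.capture(c)
    for n in ('lid','lid_grip','lever_pad','bowl','board'):
        print(c,n,[(np.round(d['xyz'],4).tolist(),round(d['p'],2)) for d in models.place_of(c,n)[:1]])
E
```

```text
time: 7.1
tcp_pos: [0.5725, -0.1656, 0.2824]
ee_rot: [3.14, -0.003, -3.141]
wrist_force: [-0.4, -0.4, -0.7]
opening: 0.0431
grip_force: 0.0
top lid [([0.5656, -0.1716, 0.1184], 0.82)]
top lid_grip [([0.5763, -0.1712, 0.1669], 0.95)]
top lever_pad []
top bowl []
top board []
side lid [([0.5644, -0.1677, 0.123], 0.82)]
side lid_grip [([0.5734, -0.1685, 0.1642], 0.84)]
side lever_pad [([0.5047, -0.1798, 0.2129], 0.73)]
side bowl [([0.5628, -0.1645, -0.0033], 0.57)]
side board [([0.5687, 0.1541, -0.0001], 0.92)]
```

```bash
python3 -m crank '[{"ax":0,"ay":0,"az":0,"tx":0,"ty":-0.004,"tz":0,"claw":0},{"ax":0,"ay":0,"az":0,"tx":0,"ty":-0.004,"tz":0.05,"claw":0},{"ax":0,"ay":0,"az":0,"tx":0,"ty":-0.004,"tz":0.12,"claw":0},{"ax":0,"ay":0,"az":0,"tx":0,"ty":-0.004,"tz":0.19,"claw":0},{"ax":0,"ay":0,"az":0,"tx":0,"ty":-0.004,"tz":0.24,"claw":0},{"ax":0,"ay":0,"az":0,"tx":0,"ty":-0.004,"tz":0.27,"claw":0},{"ax":0,"ay":0,"az":0,"tx":0,"ty":-0.004,"tz":0.27,"claw":0}]'
cat > spin.py <<'E'
from h import *
i=viewer.camera_info('side');K=np.array(i['camera_matrix'])
q=[ (lambda p:(p[:2]/p[2]).astype(int))(K@(np.array(i['R'])@np.array(P)+i['t'])) for P in ([.4,-.2,.01],[.56,-.27,.1])]
P=[viewer.capture('side').astype(int) for _ in range(5)]
i=viewer.camera_info('side')
c=K@(np.array(i['R'])@np.array([.564,-.166,.06])+i['t']);u,v=(c[:2]/c[2]).astype(int)
b=[p[v-25:v+30,u-35:u+35] for p in P]
print(manip.read_state()['time'],u,v,[round(np.abs(b[k]-b[0]).mean(),2) for k in range(1,5)],'ref',[round(np.abs(P[k][:60,400:]-P[0][:60,400:]).mean(),2) for k in range(1,5)])
cv2.imwrite('pics/d.png',cv2.resize(P[-1][v-110:v+70,u-110:u+110,::-1].astype(np.uint8),None,fx=3,fy=3))
E
python3 spin.py
```

```text
time: 8.4
tcp_pos: [0.5695, -0.1678, 0.1482]
ee_rot: [3.14, -0.004, 3.141]
wrist_force: [-1.3, -0.4, 0.3]
opening: 0.0854
grip_force: 0.0
8.65 322 309 [np.float64(0.29), np.float64(0.3), np.float64(0.29), np.float64(0.29)] ref [np.float64(0.52), np.float64(0.52), np.float64(0.53), np.float64(0.53)]
```

View pics/d.png

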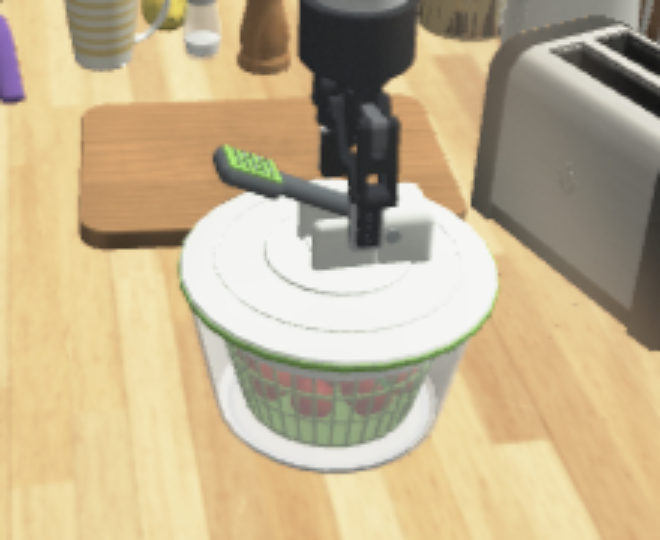

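```bash
python3 -m crank '[{"ax":0,"ay":0,"az":0,"tx":0,"ty":0,"tz":-0.1,"claw":0},{"ax":0,"ay":0,"az":0,"tx":0,"ty":0,"tz":-0.2,"claw":0},{"ax":0,"ay":0,"az":0,"tx":0.04,"ty":0,"tz":-0.25,"claw":1},{"ax":0,"ay":0,"az":0,"tx":0.144,"ty":0,"tz":-0.25,"claw":1},{"ax":0,"ay":0,"az":0,"tx":0.144,"ty":0,"tz":-0.2,"claw":1},{"ax":0,"ay":0,"az":0,"tx":0.144,"ty":0,"tz":-0.155,"claw":1},{"ax":0,"ay":0,"az":0,"tx":0.144,"ty":0,"tz":-0.155,"claw":1},{"ax":0,"ay":0,"az":0,"tx":0.144,"ty":0,"tz":-0.155,"claw":1}]'
```

```text
time: 9.45
tcp_pos: [0.4993, -0.1684, 0.2294]
ee_rot: [-3.141, 0.001, 3.142]
wrist_force: [-0.5, -0.0, 0.3]
opening: 0.0003
grip_force: 0.0
```

```bash
python3 -m crank '[{"ax":0,"ay":0,"az":0,"tx":0,"ty":0,"tz":0.1,"claw":1},{"ax":0,"ay":0,"az":0,"tx":0,"ty":0,"tz":0.145,"claw":1},{"ax":0,"ay":0,"az":0,"tx":0,"ty":0,"tz":0.145,"claw":1},{"ax":0,"ay":0,"az":0,"tx":0,"ty":0,"tz":0.045,"claw":1},{"ax":0,"ay":0,"az":0,"tx":0,"ty":0,"tz":0.015,"claw":1},{"ax":0,"ay":0,"az":0,"tx":0,"ty":0,"tz":0.015,"claw":1},{"ax":0,"ay":0,"az":0,"tx":0,"ty":0,"tz":0.1,"claw":1},{"ax":0,"ay":0,"az":0,"tx":0,"ty":0,"tz":0.145,"claw":1}]'; sed -i '/pics\/d/d' spin.py; echo "np.save('pics/s%.2f.npy'%manip.read_state()['time'],np.array(b))">>spin.py; python3 spin.py
```

```text
time: 10.25
tcp_pos: [0.5016, -0.1702, 0.1578]
ee_rot: [-3.137, 0.006, 3.142]
wrist_force: [-7.2, -0.2, 83.7]
opening: -0.0001
grip_force: 47.0
10.5 322 309 [np.float64(2.48), np.float64(3.31), np.float64(2.9), np.float64(3.42)] ref [np.float64(0.53), np.float64(0.53), np.float64(0.53), np.float64(0.52)]
```

```bash
python3 - <<'E'
import numpy as np,cv2
b=np.load('pics/s10.50.npy').astype(np.float32).mean(3)
print(b.shape)
im=np.vstack([cv2.resize(x.astype(np.uint8),None,fx=3,fy=2) for x in b]);cv2.imwrite('pics/e.png',im)
K=[x[12:45,18:52] for x in b]
for k in range(4):
    t=b[k][18:42,24:46]; r=cv2.matchTemplate(b[k+1][16:44,8:62],t,cv2.TM_CCOEFF_NORMED);_,m,_,l=cv2.minMaxLoc(r)
    print(l[0]-16,l[1]-2,m, np.round(r[2],2))
E
```

```text
(5, 55, 70)
0 0 0.9994828701019287 [0.72 0.74 0.76 0.79 0.81 0.84 0.86 0.88 0.9  0.92 0.94 0.96 0.97 0.98
 0.99 1.   1.   1.   0.99 0.99 0.98 0.98 0.97 0.97 0.96 0.96 0.95 0.94
 0.93 0.93 0.92 0.91 0.9 ]
0 0 0.9996022582054138 [0.71 0.74 0.76 0.78 0.81 0.83 0.86 0.88 0.9  0.92 0.94 0.96 0.97 0.98
 0.99 1.   1.   1.   0.99 0.99 0.98 0.98 0.97 0.97 0.96 0.95 0.95 0.94
 0.93 0.93 0.92 0.91 0.9 ]
0 0 0.9996685981750488 [0.72 0.74 0.76 0.79 0.81 0.84 0.86 0.89 0.91 0.92 0.94 0.96 0.97 0.98
 0.99 1.   1.   1.   0.99 0.99 0.98 0.98 0.97 0.97 0.96 0.96 0.95 0.94
 0.93 0.93 0.92 0.91 0.9 ]
0 0 0.9998428821563721 [0.71 0.74 0.76 0.79 0.81 0.84 0.86 0.88 0.91 0.92 0.94 0.96 0.97 0.98
 0.99 1.   1.   1.   0.99 0.99 0.98 0.98 0.97 0.97 0.96 0.96 0.95 0.94
 0.93 0.93 0.92 0.91 0.9 ]
```

View pics/e.png

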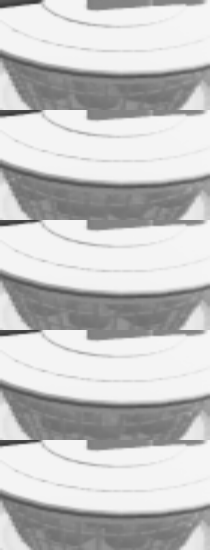

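```bash
cat > spin.py <<'E'
from h import *
P=[viewer.capture('side').astype(np.float32).mean(2) for _ in range(8)]
i=viewer.camera_info('side');K=np.array(i['camera_matrix']);R=np.array(i['R']);t=np.array(i['t'])
C=-R.T@t;c0=np.array([.564,-.166]);az=np.arctan2(*(C[:2]-c0)[::-1])
th=az+np.linspace(-.9,.9,181);z=np.linspace(.05,.085,12)   # unwrap basket's near side
T,Z=np.meshgrid(th,z);r=.07+.02*(Z-.05)/.05
X=np.stack([c0[0]+r*np.cos(T),c0[1]+r*np.sin(T),Z],-1)@R.T+t
q=X@K.T;q=(q[...,:2]/q[...,2:]).astype(np.float32)
U=[cv2.remap(p,q,None,cv2.INTER_LINEAR) for p in P]
U=[u-cv2.blur(u,(61,1)) for u in U]
for k in range(7):
    rr=cv2.matchTemplate(U[k+1],np.ascontiguousarray(U[k][:,50:131]),cv2.TM_CCOEFF_NORMED)[0]
    print('w=%.1f rad/s c=%.2f d=%.2f'%((rr.argmax()-50)*.01/.05,rr.max(),np.abs(U[k+1]-U[k]).mean()))
print(manip.read_state()['time'])
E
python3 -m crank '[{"ax":0,"ay":0,"az":0,"tx":0,"ty":0,"tz":-0.1,"claw":1},{"ax":0,"ay":0,"az":0,"tx":0,"ty":0,"tz":-0.132,"claw":1},{"ax":0,"ay":0,"az":0,"tx":0,"ty":0,"tz":-0.132,"claw":1},{"ax":0,"ay":0,"az":0,"tx":0,"ty":0,"tz":-0.05,"claw":1},{"ax":0,"ay":0,"az":0,"tx":0,"ty":0,"tz":-0.003,"claw":1},{"ax":0,"ay":0,"az":0,"tx":0,"ty":0,"tz":-0.003,"claw":1}]';python3 spin.py
```

```text
time: 11.1
tcp_pos: [0.501, -0.1701, 0.1605]
ee_rot: [-3.138, 0.005, 3.141]
wrist_force: [-0.8, -3.1, 13.2]
opening: 0.0003
grip_force: 5.8
w=-5.4 rad/s c=0.56 d=7.55
w=1.0 rad/s c=0.52 d=5.27
w=3.2 rad/s c=0.49 d=4.64
w=0.8 rad/s c=0.55 d=5.34
w=1.6 rad/s c=0.69 d=5.68
w=1.4 rad/s c=0.47 d=6.91
w=0.2 rad/s c=0.30 d=4.86
11.5
```

```bash
python3 -m crank '[{"ax":0,"ay":0,"az":0,"tx":0,"ty":0,"tz":-0.1,"claw":1},{"ax":0,"ay":0,"az":0,"tx":0,"ty":0,"tz":-0.132,"claw":1},{"ax":0,"ay":0,"az":0,"tx":0,"ty":0,"tz":-0.132,"claw":1},{"ax":0,"ay":0,"az":0,"tx":0,"ty":0,"tz":-0.05,"claw":1},{"ax":0,"ay":0,"az":0,"tx":0,"ty":0,"tz":-0.001,"claw":1},{"ax":0,"ay":0,"az":0,"tx":0,"ty":0,"tz":-0.001,"claw":1},{"ax":0,"ay":0,"az":0,"tx":0,"ty":0,"tz":-0.1,"claw":1},{"ax":0,"ay":0,"az":0,"tx":0,"ty":0,"tz":-0.16,"claw":1},{"ax":0,"ay":0,"az":0,"tx":-0.1,"ty":0,"tz":-0.25,"claw":0},{"ax":0,"ay":0,"az":0,"tx":-0.144,"ty":0.004,"tz":-0.25,"claw":0}]';python3 spin.py;python3 -m crank '[{"ax":0,"ay":0,"az":0,"tx":0,"ty":0,"tz":0,"claw":0},{"ax":0,"ay":0,"az":0,"tx":0,"ty":0,"tz":0,"claw":0},{"ax":0,"ay":0,"az":0,"tx":0,"ty":0,"tz":0,"claw":0},{"ax":0,"ay":0,"az":0,"tx":0,"ty":0,"tz":0,"claw":0},{"ax":0,"ay":0,"az":0,"tx":0,"ty":0,"tz":0,"claw":0}]';python3 spin.py
```

```text
time: 12.5
tcp_pos: [0.5723, -0.1667, 0.2843]
ee_rot: [-3.14, 0.003, 3.141]
wrist_force: [-0.3, 0.7, 0.5]
opening: 0.0285
grip_force: 0.0
w=2.4 rad/s c=0.80 d=5.89
w=2.2 rad/s c=0.69 d=5.10
w=1.6 rad/s c=0.71 d=4.86
w=2.0 rad/s c=0.77 d=5.51
w=2.4 rad/s c=0.71 d=6.05
w=2.2 rad/s c=0.78 d=6.05
w=2.0 rad/s c=0.76 d=4.83
12.9
time: 13.4
tcp_pos: [0.571, -0.1663, 0.2824]
ee_rot: [-3.142, 0.0, 3.141]
wrist_force: [1.5, -0.2, 0.4]
opening: 0.0857
grip_force: 0.0
w=0.6 rad/s c=0.93 d=3.22
w=0.4 rad/s c=0.95 d=2.69
w=0.2 rad/s c=0.94 d=1.98
w=0.0 rad/s c=0.97 d=1.03
w=0.0 rad/s c=1.00 d=0.35
w=0.0 rad/s c=0.99 d=0.37
w=0.0 rad/s c=1.00 d=0.30
13.8
```

The basket whirled and has stopped, with zero motion since about 13.6 s. Next I grip the housing.

```bash
python3 -m crank '[{"ax":0,"ay":0,"az":0,"tx":-0.004,"ty":-0.003,"tz":0.08,"claw":0},{"ax":0,"ay":0,"az":0,"tx":-0.004,"ty":-0.003,"tz":0.16,"claw":0},{"ax":0,"ay":0,"az":0,"tx":-0.004,"ty":-0.003,"tz":0.23,"claw":0},{"ax":0,"ay":0,"az":0,"tx":-0.004,"ty":-0.003,"tz":0.27,"claw":0},{"ax":0,"ay":0,"az":0,"tx":-0.004,"ty":-0.003,"tz":0.27,"claw":0},{"ax":0,"ay":0,"az":0,"tx":-0.004,"ty":-0.003,"tz":0.27,"claw":1},{"ax":0,"ay":0,"az":0,"tx":-0.004,"ty":-0.003,"tz":0.27,"claw":1},{"ax":0,"ay":0,"az":0,"tx":-0.004,"ty":-0.003,"tz":0.27,"claw":1},{"ax":0,"ay":0,"az":0,"tx":-0.004,"ty":-0.003,"tz":0.27,"claw":1},{"ax":0,"ay":0,"az":0,"tx":-0.004,"ty":-0.003,"tz":0.27,"claw":1}]' 70
```

```text
time: 14.8
tcp_pos: [0.5749, -0.1689, 0.1506]
ee_rot: [-3.139, 0.005, 3.141]
wrist_force: [0.2, -1.8, 5.5]
opening: 0.0473
grip_force: 71.9
```

```bash
python3 -m crank '[{"ax":0,"ay":0,"az":0,"tx":0,"ty":0,"tz":-0.02,"claw":1},{"ax":0,"ay":0,"az":0,"tx":0,"ty":0,"tz":-0.04,"claw":1},{"ax":0,"ay":0,"az":0,"tx":0,"ty":0,"tz":-0.07,"claw":1},{"ax":0,"ay":0,"az":0,"tx":0,"ty":0,"tz":-0.1,"claw":1},{"ax":0,"ay":0,"az":0,"tx":0,"ty":0,"tz":-0.13,"claw":1},{"ax":0,"ay":0,"az":0,"tx":0,"ty":0,"tz":-0.15,"claw":1},{"ax":0,"ay":0,"az":0,"tx":0,"ty":0,"tz":-0.15,"claw":1},{"ax":0,"ay":0,"az":0,"tx":0,"ty":0,"tz":-0.15,"claw":1}]'
python3 - <<'E'
from h import *
for c in ('top','side'):
    im=viewer.capture(c)
    for n in ('lid','lid_grip','bowl','board'):
        print(c,n,[(np.round(d['xyz'],4).tolist(),round(d['p'],2)) for d in models.place_of(c,n)[:1]])
cv2.imwrite('pics/f.png',im[:,:,::-1])
E
```

```text
time: 15.6
tcp_pos: [0.5731, -0.1678, 0.2223]
ee_rot: [-3.142, 0.0, 3.141]
wrist_force: [-0.1, 0.2, -5.1]
opening: 0.0472
grip_force: 71.6
top lid [([0.564, -0.1656, 0.1919], 0.93)]
top lid_grip [([0.5753, -0.1691, 0.2366], 0.59)]
top bowl []
top board [([0.5674, 0.1537, 0.0005], 0.81)]
side lid [([0.5624, -0.1657, 0.1943], 0.87)]
side lid_grip [([0.5718, -0.1629, 0.2394], 0.57)]
side bowl [([0.5638, -0.1668, 0.0013], 0.57)]
side board []
```

View pics/f.png

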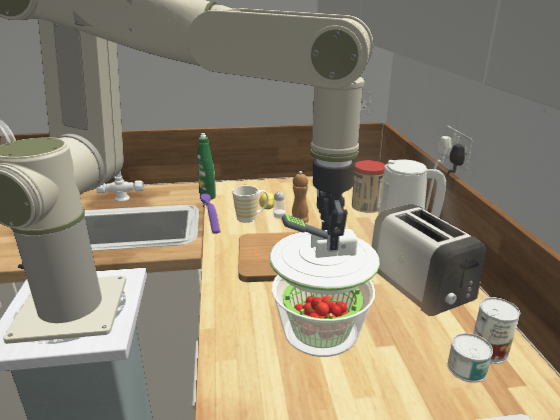

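```bash
python3 -m crank '[{"ax":0,"ay":0,"az":0,"tx":0,"ty":0.04,"tz":0,"claw":1},{"ax":0,"ay":0,"az":0,"tx":0,"ty":0.12,"tz":0,"claw":1},{"ax":0,"ay":0,"az":0,"tx":0,"ty":0.2,"tz":0,"claw":1},{"ax":0,"ay":0,"az":0,"tx":-0.005,"ty":0.28,"tz":0,"claw":1},{"ax":0,"ay":0,"az":0,"tx":-0.011,"ty":0.36,"tz":0,"claw":1},{"ax":0,"ay":0,"az":0,"tx":-0.011,"ty":0.44,"tz":0,"claw":1},{"ax":0,"ay":0,"az":0,"tx":-0.011,"ty":0.52,"tz":0,"claw":1},{"ax":0,"ay":0,"az":0,"tx":-0.011,"ty":0.6,"tz":0,"claw":1},{"ax":0,"ay":0,"az":0,"tx":-0.011,"ty":0.642,"tz":0,"claw":1},{"ax":0,"ay":0,"az":0,"tx":-0.011,"ty":0.642,"tz":0,"claw":1}]'
python3 -m crank '[{"ax":0,"ay":0,"az":0,"tx":0,"ty":0,"tz":0.05,"claw":1},{"ax":0,"ay":0,"az":0,"tx":0,"ty":0,"tz":0.11,"claw":1},{"ax":0,"ay":0,"az":0,"tx":0,"ty":0,"tz":0.17,"claw":1},{"ax":0,"ay":0,"az":0,"tx":0,"ty":0,"tz":0.22,"claw":1},{"ax":0,"ay":0,"az":0,"tx":0,"ty":0,"tz":0.25,"claw":1},{"ax":0,"ay":0,"az":0,"tx":0,"ty":0,"tz":0.265,"claw":1},{"ax":0,"ay":0,"az":0,"tx":0,"ty":0,"tz":0.275,"claw":1},{"ax":0,"ay":0,"az":0,"tx":0,"ty":0,"tz":0.275,"claw":1},{"ax":0,"ay":0,"az":0,"tx":0,"ty":0,"tz":0.275,"claw":1}]'
python3 - <<'E'
from h import *
for c in ('top','side'):
    im=viewer.capture(c)
    for n in ('lid','lid_grip','bowl','board'):
        print(c,n,[(np.round(d['xyz'],4).tolist(),round(d['p'],2)) for d in models.place_of(c,n)[:1]])
E
```

```text
time: 17.1
tcp_pos: [0.5781, 0.1565, 0.2222]
ee_rot: [3.14, -0.0, -3.138]
wrist_force: [-0.3, -0.2, -5.0]
opening: 0.0472
grip_force: 72.1
time: 18.0
tcp_pos: [0.5795, 0.1533, 0.0862]
ee_rot: [3.141, 0.002, 3.141]
wrist_force: [-0.7, -0.1, -4.5]
opening: 0.047
grip_force: 72.1
top lid [([0.57, 0.1528, 0.0525], 0.97)]
top lid_grip [([0.5815, 0.1543, 0.1025], 0.79)]
top bowl [([0.5645, -0.1673, -0.0034], 0.9)]
top board []
side lid [([0.5684, 0.1534, 0.0561], 0.76)]
side lid_grip [([0.5774, 0.1566, 0.1023], 0.58)]
side bowl [([0.5621, -0.167, 0.0001], 0.66)]
side board [([0.5684, 0.1521, -0.0019], 0.81)]
```

Still about 11 mm to go, so I lower in small steps until contact.

```bash
python3 -m crank '[{"ax":0,"ay":0,"az":0,"tx":0,"ty":0,"tz":0.008,"claw":1},{"ax":0,"ay":0,"az":0,"tx":0,"ty":0,"tz":0.016,"claw":1},{"ax":0,"ay":0,"az":0,"tx":0,"ty":0,"tz":0.019,"claw":1},{"ax":0,"ay":0,"az":0,"tx":0,"ty":0,"tz":0.019,"claw":1}]'
python3 -m crank '[{"ax":0,"ay":0,"az":0,"tx":0,"ty":0,"tz":0.003,"claw":1},{"ax":0,"ay":0,"az":0,"tx":0,"ty":0,"tz":0.003,"claw":1}]'
```

```text
time: 18.9
tcp_pos: [0.5782, 0.1532, 0.0747]
ee_rot: [-3.141, -0.001, 3.141]
wrist_force: [0.8, 0.5, -3.8]
opening: 0.0471
grip_force: 72.1
time: 19.1
tcp_pos: [0.5787, 0.1533, 0.0743]
ee_rot: [3.142, 0.0, 3.141]
wrist_force: [-3.4, 0.2, -0.4]
opening: 0.0473
grip_force: 72.1
```

```bash
python3 -m crank '[{"ax":0,"ay":0,"az":0,"tx":0,"ty":0,"tz":0.002,"claw":1},{"ax":0,"ay":0,"az":0,"tx":0,"ty":0,"tz":0.002,"claw":1},{"ax":0,"ay":0,"az":0,"tx":0,"ty":0,"tz":0.0,"claw":0},{"ax":0,"ay":0,"az":0,"tx":0,"ty":0,"tz":0.0,"claw":0},{"ax":0,"ay":0,"az":0,"tx":0,"ty":0,"tz":0.0,"claw":0},{"ax":0,"ay":0,"az":0,"tx":0,"ty":0,"tz":0.0,"claw":0},{"ax":0,"ay":0,"az":0,"tx":0,"ty":0,"tz":0.0,"claw":0}]'
```

```text
time: 19.8
tcp_pos: [0.5786, 0.1532, 0.0737]
ee_rot: [-3.142, 0.0, 3.141]
wrist_force: [-0.8, -0.5, 1.0]
opening: 0.0854
grip_force: 0.0
```

```bash
python3 -m crank '[{"ax":0,"ay":0,"az":0,"tx":0,"ty":0,"tz":-0.04,"claw":0},{"ax":0,"ay":0,"az":0,"tx":0,"ty":0,"tz":-0.1,"claw":0},{"ax":0,"ay":0,"az":0,"tx":0,"ty":0,"tz":-0.2,"claw":0},{"ax":0,"ay":0,"az":0,"tx":0,"ty":0,"tz":-0.3,"claw":0},{"ax":0,"ay":0,"az":0,"tx":0,"ty":0,"tz":-0.36,"claw":0},{"ax":0,"ay":0,"az":0,"tx":0,"ty":0,"tz":-0.36,"claw":0}]'
python3 - <<'E'
from h import *
for c in ('top','side'):
    im=viewer.capture(c)
    for n in ('lid','lid_grip','lever_pad','bowl','board'):
        print(c,n,[(np.round(d['xyz'],4).tolist(),round(d['p'],2)) for d in models.place_of(c,n)[:1]])
cv2.imwrite('pics/g.png',im[:,:,::-1])
E
```

```text
time: 20.4
tcp_pos: [0.5815, 0.1538, 0.2609]
ee_rot: [3.14, 0.011, 3.142]
wrist_force: [0.1, -0.5, 0.4]
opening: 0.0857
grip_force: 0.0
top lid [([0.5711, 0.1543, 0.0428], 0.55)]
top lid_grip [([0.5787, 0.1515, 0.0902], 0.83)]
top lever_pad [([0.5052, 0.1511, 0.137], 0.79)]
top bowl [([0.5644, -0.1647, -0.003], 0.82)]
top board []
side lid [([0.5688, 0.1504, 0.0442], 0.55)]
side lid_grip [([0.5751, 0.1588, 0.0853], 0.56)]
side lever_pad [([0.5076, 0.148, 0.1356], 0.82)]
side bowl [([0.5626, -0.1647, -0.0017], 0.93)]
side board []
```

View pics/g.png

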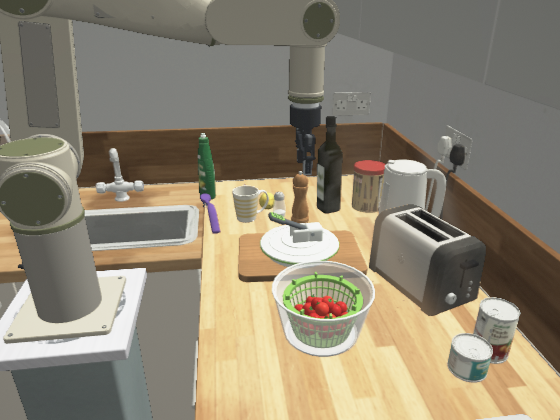

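The lid (px 300,243) lies flat on the board with its lever up. The bowl (322,305) and the bystanders are where they were, and the gripper is clear.

```bash
python3 -c "
from rig import ticket;print(ticket.finish_job())"
```

```text
the job is handed in; nothing more can be done
None
```

The job is handed in (no verdict came back): I pumped the lever at least eight full strokes (four, a short break, then more), let the basket stop, and laid the lid flat, lever up, in the middle of the board, with the bowl and bystanders in place.

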